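# Lock the shaker platform's castle nut with its cross key

### The job

Lock the castle nut that holds the shaker's platform: take the steel locking key out of its holder, tighten the nut clockwise (seen from above) only as far as the next slot that lines up with the cross slot in the spindle end, and leave the key standing fully home through both, its blade flush with the nut's top, and let go. Work by feel with light pressure: never loosen the nut, never force the key (stay well under 30 N), and do not shift the sample plate on the platform.

Things in the scene. Friction and masses are not known exactly. Their poses are not given: they have to be found in the camera images.
- shaker: Benchtop orbital shaker, white case, bare aluminium platform; fixed, yaw varies. Origin at bench level on the nut's vertical axis; z up; x points from the control panel side to the far side. Platform top 100 mm above the bench, x from -95 to +155 mm, y +-110 mm; along its y edges run 6 mm rods, tops 15 mm above it. The steel castle nut, with the spindle end inside it, stands on it at the origin.
- spindle_end (a point): Centre of the spindle's end face, 121 mm above the bench, 9 mm below the nut's top. The spindle (30 mm across) does not turn. An open-topped cross slot, 7 mm wide and 9 mm deep, runs right across it. This point has the shaker's axes, not the slot's: the slot's direction is not measured; it lies anywhere within 0.5 rad either side of the shaker's x axis, to be seen or felt for.
- nut_top (a point): Point on the nut's axis, level with the top of its crown, 130 mm above the bench; has the shaker's axes. Nut: hexagon 56 mm across and 12 mm high, on it a round crown 52 mm in diameter and 18 mm high with 4 slots 90 degrees apart (two straight pairs), 7 mm wide, 18 mm deep, floors level with the cross slot's floor. A key blade in a pair first rests on the spindle end, 9 mm down.
- nut (a joint): Nut angle (rad), grows clockwise from above (tightening). At 0 one slot pair lies along the shaker's x axis. Starts at -0.85 to -0.75: this pair is then that far anticlockwise of the shaker's x, and is the pair that meets the cross slot next (after 0.25 to 1.35 rad). Stiff (0.1 N m), stays where left, keeps its height. A blade in the pair turns it and can sink 9 mm more over the cross slot.
- key_center (a point): Middle of the grip tab of the loose steel key, 45 mm above its foot. Blade 60 mm long (key x), 5.5 thick (key y), 18 high; on its middle a tab 26 mm wide (x), 12 thick (y), 18 to 62 mm above the foot; z up; 0.12 kg. Either way round fits. Starts upright in the holder, 14 mm deep. Point is 36 mm above nut_top while the blade rests on the spindle end, 27 mm when fully home.
- holder: Grey plastic holder block, 100 x 70 x 44 mm, fixed, yaw varies; origin at the centre of its underside. A slot along its x in the middle of the top, 14 mm deep, in which the key stands.
- plate: Sample plate, 86 x 128 x 15 mm, white with round wells, lying loose on the platform beyond the nut (about 92 mm along the shaker's x axis); origin at the centre of its underside. Must stay where it is.
Mind the look-alikes: they are no part of the job. Of the things that look like the part that bears key_center, the smallest one is meant.

How it is judged:
By the outcome, as a careful person would: the job done as asked, in the order asked, and still so for the second after the job is handed in, with the robot touching nothing.
It also fails if it takes over 61 s, if anything falls off the work surface, if the arm or the gripper's body presses on something with over 40 N, if the wrist force passes 120 N, or if a joint passes its speed limit or range.

### The arm

A 7-joint arm with a two-finger parallel gripper is mounted at the origin on the work surface. World frame = base frame: x ahead of the robot, y to its left, z up, the work surface at z = 0. Lengths are in m, angles in rad, forces in N, time in s.
With the tool pointing down it reaches from about 0.425 to 0.875 m from the base axis. Payload 4.7 kg.
Tool frame: the origin (TCP) lies midway between the tips of the shut fingers; the grasp point (between the pads) lies 19 mm behind it; z points along the fingers, y is the direction in which the jaws open and shut (so a half turn about z gives the same grasp; the last joint's range is limited). The gripper opens to 87 mm and grips with 3 to 60 N. Pads are 19 mm wide; open, the fingers measure 117 mm over their backs; the gripper's body (75 mm by 190 mm) begins 51 mm behind the grasp point.
Start: joints at [-1.322, 0.321, -0.07, 1.45, 0.023, 1.371, -0.057], TCP at [0.151, 0.632, 0.223] pointing down, gripper open.
Joint ranges: [-2.86, 2.86], [-0.3, 2.09], [-1.38, 1.24], [0.06, 2.45], [-1.56, 4.7], [0.09, 2.05], [-2.69, 2.69]. Speed limits (rad/s): [2.57, 2.57, 3.14, 3.14, 3.14, 3.14, 3.14].

### API

Orientations are given as a unit quaternion [w, x, y, z].
In Python, from cell import env gives the robot as it stands. The module is installed in compiled form; this text tells all that it offers.
- The arm moves only by the tool servo_tool, never from a script. Its argument "targets" is a list of rows, each a list of 2 entries, a list of its own where there are three numbers: the shift along the tool's x, y, z normalised to -1 to 1, where 1 is 0.025 m, then the turn about the tool's z normalised to -1 to 1, where 1 is 6 degrees. In form: [[[tx, ty, tz], yaw], ...]. A call has 1 to 8 rows; each row shifts and turns the commanded pose from where the row before left it, along the tool's axes as they then stand; what a row does not reach is not made up. A row lasts 1/10 s, in which the tool goes at most 50 mm and 8.59 degrees, less where a joint would pass 70% of its speed; a pose out of reach is approached as far as the arm can. A call with a number of a shift or a turn outside -1 to 1 is refused whole. A call with a gripper value outside its range is refused whole. "fingers" is the finger opening in mm, from 0 to 87, set as the call begins (left out, the last holds). The fingers move at their own pace and stop on an object; "newtons" is the grip in N (left out, the last holds). Time passes only in rows, so rows that do not move let the fingers close. It gives the time, the measured TCP pose, the force and the opening at its end, in the units of the state.
- env.sense(): the state, without advancing time (a new reading comes with each control period).
- env.get_image(name): name is "scene" or "top" or "wrist"; returns the picture (384x512x3 uint8, blue, green, red); there is no depth.
- env.camera_model(name): a dict with "mtx" (3x3 intrinsics, pixels), "world_from_camera" (4x4, takes a point from camera to world coordinates); the wrist camera has in their place "hand_eye" (4x4, takes a point from camera to tool coordinates, whose origin is the TCP and whose axes are the flange's). Camera axes: x right, y down, z forward; pixel columns grow to the right and rows downward; lengths in m; the calibration is good to about 2 mm. A picture is of the moment at which its call begins: read the wrist's pose just before it. camera_model takes no time and is no camera call.
- env.close_job(): hands the job in, once; it reports no verdict.
Trained networks look in the newest picture that a camera, given by its name, has taken for a name from the list of things; names that differ only in an ending like _2 or _b are one class to them, and where a whole thing is asked for, a point or a joint stands for the part that bears it (a point fixed in the world has none). Each returns a list of dicts, best first, with "confidence" (0 to 1); they miss things now and then, are a little off and sometimes report something else, mostly with a low value. They report only what shows in the picture. A call takes as long as a camera call. They do not tell look-alikes from the thing itself.
- env.trace(camera, query): "pixels" (384x512 bool, what is visible of it) and "point" ([column, row] in pixels, amid what is visible of it).
- env.spot_point(camera, query): "point" ([column, row] in pixels: a listed point, or the origin of a listed thing).
The state is a dict: "clock": time; "joint_pos": joint angles; "qd": joint speeds; "joint_efforts": joint torques, N m; "tcp_pos": TCP position; "ee_rot": TCP orientation; "contact_force": force on the tool from outside, world axes, zero at the start; "moment": the same for the moment, N m; "finger_gap": finger opening in m.
Only numpy, scipy, OpenCV 4.12 (cv2) and the standard library are available. Lean on these libraries where they do the work, as an engineer would, in place of code of your own. Each camera call takes 0.05 s, during which the arm holds its last target.

## Working session

There is one attempt and no reset: what is moved stays moved. The work goes in short steps, Python scripts to look and compute and a tool call to move; the robot and the scene stay as the last step left them, time stands still between calls to the robot, and variables do not carry over. Pictures are saved under pics/ and viewed, and the job is handed in when it is done.

Besides the shell and the picture viewer there is one more tool, called after ">>>" by a JSON object that holds its "name" and its "arguments". servo_tool: Moves the arm, as the interface text tells. Its arguments: {"type":"object","properties":{"targets":{"type":"array"},"fingers":{"type":"number"},"newtons":{"type":"number"}},"required":["targets"]}

```bash
mkdir -p pics; cat > h.py <<'E'
import numpy as np, cv2
from cell import env
from scipy.spatial.transform import Rotation as R
def snap(n,f):
    im=env.get_image(n); cv2.imwrite('pics/'+f,im); return im
E
python3 - <<'E'
from h import *
s=env.sense(); print(s)
for n in ['scene','top','wrist']:
    snap(n,n+'0.png'); 
    m=env.camera_model(n); print(n,{k:np.round(v,4).tolist() for k,v in m.items()})
    for q in ['shaker','nut_top','key_center','holder','plate','nut']:
        for d in env.spot_point(n,q)[:4] if q!='nut' else []: print(n,q,np.round(d['point'],1),round(d['confidence'],2))
print(env.sense()['clock'])
E
```

```text
{'clock': 0.0, 'joint_pos': array([-1.3218796 ,  0.32182361, -0.07007368,  1.45164982,  0.02261518,
        1.37079863, -0.05689248]), 'qd': array([ 1.01234428e-03, -6.55733975e-04,  2.00330045e-03, -3.27725102e-04,
        2.52654427e-04,  2.84448667e-03, -7.50527533e-05]), 'joint_efforts': array([-3.47628984e-04, -4.91297364e+01, -4.03687572e-01, -3.12536645e+01,
       -6.38259854e-02,  4.35409416e-02,  1.66813134e-04]), 'tcp_pos': array([0.15116623, 0.63161935, 0.22147368]), 'ee_rot': array([-5.32260500e-05,  1.17123821e-01,  9.93116869e-01, -9.44821385e-04]), 'contact_force': array([-0.82945659,  0.90602315, -0.03968963]), 'moment': array([-0.01204315,  0.01812332, -0.0452255 ]), 'finger_gap': 0.0869702761178258}
scene {'mtx': [[347.6818, 0.0, 255.4677], [0.0, 347.6818, 184.9061], [0.0, 0.0, 1.0]], 'world_from_camera': [[0.7104, 0.3864, -0.5883, 0.9206], [0.7038, -0.3972, 0.589, -0.5221], [-0.0061, -0.8324, -0.5542, 0.4848], [0.0, 0.0, 0.0, 1.0]]}
scene shaker [303.8 198.2] 0.68
scene nut_top [310.7 149.1] 0.68
scene nut_top [206.  235.6] 0.43
scene key_center [167.2 207.1] 0.96
[... 152 characters left out ...]
3.0788, 0.0, 253.7012], [0.0, 393.0788, 190.1461], [0.0, 0.0, 1.0]], 'world_from_camera': [[0.0015, -0.9823, 0.1874, 0.3765], [-1.0, -0.0019, -0.0022, -0.0893], [0.0025, -0.1874, -0.9823, 0.9402], [0.0, 0.0, 0.0, 1.0]]}
top shaker [200.8 200.4] 0.88
top nut_top [191.1 189.2] 0.9
top nut_top [191.3 189.4] 0.51
top key_center [323.7 255. ] 0.75
top key_center [326.7 195.2] 0.57
top key_center [381.7 186.2] 0.55
top holder [319.7 201.5] 0.9
top plate [183.1 152.4] 0.69
wrist {'mtx': [[272.3675, 0.0, 253.0089], [0.0, 272.3675, 190.9598], [0.0, 0.0, 1.0]], 'hand_eye': [[0.0004, -0.9705, -0.2411, 0.0663], [1.0, 0.0006, -0.0009, 0.0006], [0.001, -0.2411, 0.9705, -0.1646], [0.0, 0.0, 0.0, 1.0]]}
0.9
```

View pics/scene0.png

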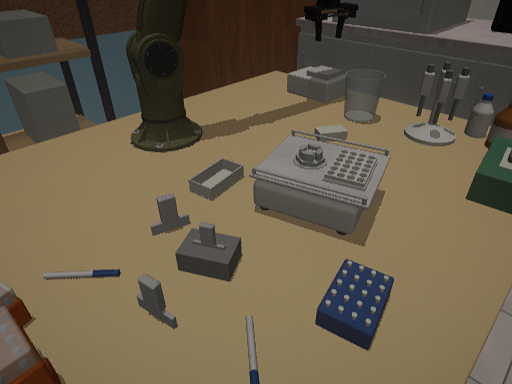

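View pics/top0.png

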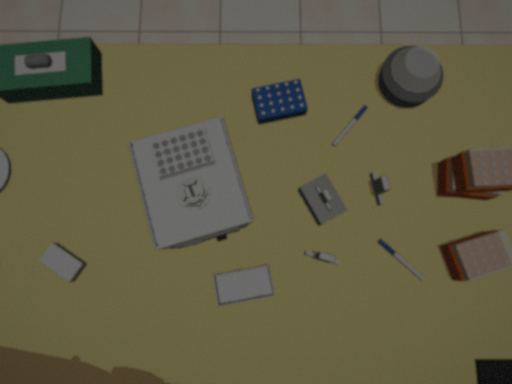

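```bash
python3 - <<'E'
import cv2
a=cv2.imread('pics/top0.png'); cv2.imwrite('pics/topA.png',cv2.resize(a[150:280,290:420],None,fx=4.5,fy=4.5,interpolation=3))
cv2.imwrite('pics/topB.png',cv2.resize(a[120:250,130:260],None,fx=4.5,fy=4.5,interpolation=3))
E
```

```text
(no output)
```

View pics/topA.png

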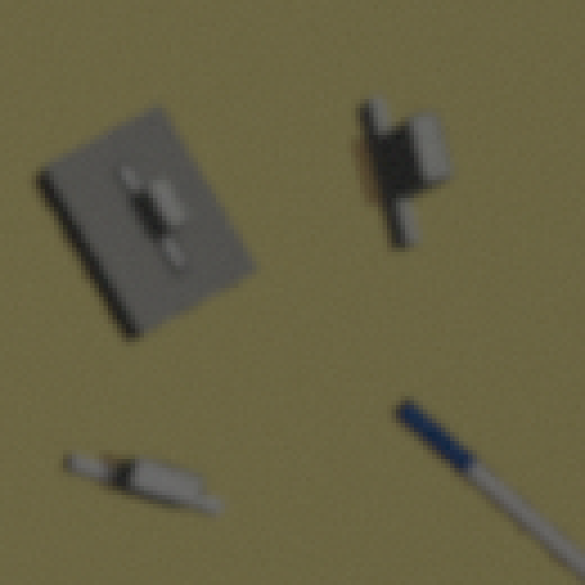

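View pics/topB.png

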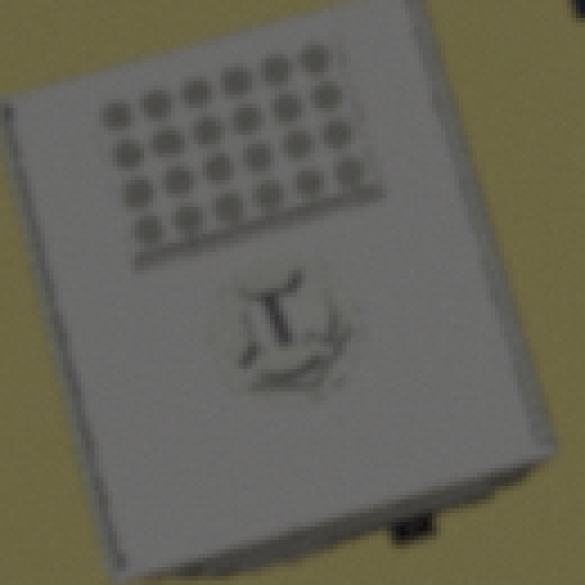

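The scene view shows the key standing in the grey holder at (207,235) and two bigger loose look-alikes at (167,210) and (150,290). The top view shows the nut at (191,189), with its cross slot faintly visible, and the key in the holder at about (326,195).

```bash
cat >> h.py <<'E'
def ray(n,px,s=None):
    m=env.camera_model(n); K=m['mtx']
    if n=='wrist':
        T=np.eye(4); q=s['ee_rot']; T[:3,:3]=R.from_quat(q[[1,2,3,0]]).as_matrix(); T[:3,3]=s['tcp_pos']; T=T@m['hand_eye']
    else: T=m['world_from_camera']
    d=np.linalg.inv(K)@[px[0],px[1],1]
    return T[:3,3],T[:3,:3]@d
def atz(n,px,z,s=None):
    o,d=ray(n,px,s); return o+d*(z-o[2])/d[2]
def proj(n,P,s=None):
    m=env.camera_model(n)
    if n=='wrist':
        T=np.eye(4); q=s['ee_rot']; T[:3,:3]=R.from_quat(q[[1,2,3,0]]).as_matrix(); T[:3,3]=s['tcp_pos']; T=T@m['hand_eye']
    else: T=m['world_from_camera']
    p=np.linalg.inv(T)@np.r_[P,1]; p=m['mtx']@p[:3]; return p[:2]/p[2]
E
python3 - <<'E'
from h import *
for n,l in {'top':[('nut',(191.1,189.2),.13),('key',(326.7,195.2),.075),('holder',(319.7,201.5),0),('shaker',(200.8,200.4),0),('plate',(183.1,152.4),.1)],
 'scene':[('nut',(310.7,149.1),.13),('key',(204.9,230.2),.075),('holder',(210.7,261.1),0),('shaker',(303.8,198.2),0),('plate',(350.8,169.4),.1)]}.items():
    for a,p,z in l: print(n,a,atz(n,p,z).round(4))
# holder corners in crop topA -> px
c=[(45,175),(158,108),(252,268),(130,335)]
for p in c: print('hc',atz('top',(290+p[0]/4.5,150+p[1]/4.5),.044).round(4))
for p in [(128,175),(180,265)]: print('blade',atz('top',(290+p[0]/4.5,150+p[1]/4.5),.048).round(4))
for p in [(20,100),(410,0),(545,450),(125,575)]: print('plat',atz('top',(130+p[0]/4.5,120+p[1]/4.5),.1).round(4))
s=env.sense(); print(R.from_quat(s['ee_rot'][[1,2,3,0]]).as_matrix().round(3))
E
```

```text
top nut [0.5329 0.0402 0.13  ]
top key [ 0.5305 -0.2545  0.075 ]
top holder [ 0.5283 -0.2514  0.    ]
top shaker [0.5304 0.0367 0.    ]
top plate [0.6217 0.0653 0.1   ]
scene nut [0.5312 0.0384 0.13  ]
scene key [ 0.5235 -0.2528  0.075 ]
scene holder [ 0.5285 -0.2512  0.    ]
scene shaker [0.5284 0.0327 0.    ]
scene plate [0.6159 0.071  0.1   ]
hc [ 0.5507 -0.1989  0.044 ]
hc [ 0.5864 -0.2584  0.044 ]
hc [ 0.5025 -0.3038  0.044 ]
hc [ 0.4681 -0.2403  0.044 ]
blade [ 0.55   -0.2411  0.048 ]
blade [ 0.5034 -0.2662  0.048 ]
plat [0.645  0.1744 0.1   ]
plat [ 0.6976 -0.0176  0.1   ]
plat [ 0.4717 -0.0857  0.1   ]
plat [0.4123 0.1115 0.1   ]
[[-0.973  0.233  0.   ]
 [ 0.233  0.973  0.   ]
 [-0.     0.    -1.   ]]
```

View pics/wrist0.png

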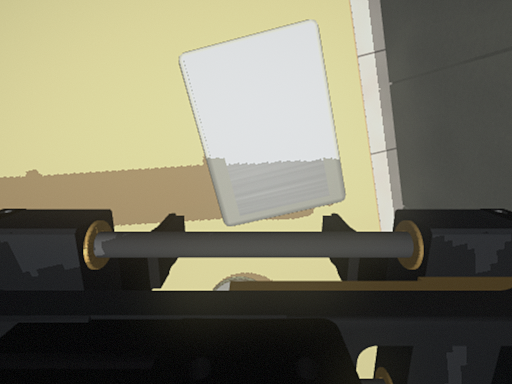

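```bash
cat >> h.py <<'E'
def plan(p0,a0,p1,a1,n):
    """p0,p1 world pos; a0,a1 angle (rad) of tool x in world, tool down; a1 reached by linear turn; rows rounded"""
    rows=[];p=np.array(p0,float);a=a0
    for i in range(n):
        tgt=p0+(np.array(p1)-p0)*(i+1)/n
        d=tgt-p; c,s=np.cos(a),np.sin(a)
        # tool x=(c,s), tool y=(s,-c), z down
        t=np.round(np.array([d[0]*c+d[1]*s, d[0]*s-d[1]*c, -d[2]])/.025,3)
        y=np.round(-(a0+(a1-a0)*(i+1)/n-a)/np.radians(6),3)
        rows.append([t.tolist(),float(y)])
        t=t*.025; p=p+np.array([t[0]*c+t[1]*s, t[0]*s-t[1]*c, -t[2]]); a-=y*np.radians(6)
    m=max(max(map(abs,r[0]+[r[1]])) for r in rows)
    print('max',m,'end',p.round(4),np.degrees(a).round(2))
    for i in range(0,n,8): print(rows[i:i+8])
def yawx(s):
    M=R.from_quat(s['ee_rot'][[1,2,3,0]]).as_matrix(); return np.arctan2(M[1,0],M[0,0])
E
python3 - <<'E'
from h import *
for p in [(360,118),(430,132),(300,85),(330,130)]: print(atz('scene',p,0).round(3))
s=env.sense(); a=yawx(s); print(np.degrees(a))
a1=np.radians(61.3); 
nut=np.array([.532,.039]); p1=nut-.03*np.array([np.cos(a1),np.sin(a1)])
plan(s['tcp_pos'],a,[p1[0],p1[1],.25],a1,30)
E
```

```text
[0.371 0.552 0.   ]
[0.594 0.607 0.   ]
[-0.013  0.696  0.   ]
[0.352 0.395 0.   ]
166.54870613477414
max 0.959 end [0.5176 0.0127 0.25  ] 61.3
[[[-0.667, -0.69, -0.037], 0.585], [[-0.708, -0.647, -0.036], 0.584], [[-0.747, -0.603, -0.037], 0.585], [[-0.782, -0.556, -0.036], 0.585], [[-0.814, -0.508, -0.037], 0.585], [[-0.844, -0.456, -0.036], 0.584], [[-0.871, -0.404, -0.037], 0.585], [[-0.893, -0.35, -0.036], 0.585]]
[[[-0.913, -0.295, -0.037], 0.584], [[-0.93, -0.238, -0.036], 0.585], [[-0.942, -0.181, -0.037], 0.585], [[-0.952, -0.123, -0.036], 0.585], [[-0.958, -0.064, -0.037], 0.584], [[-0.959, -0.006, -0.037], 0.585], [[-0.958, 0.053, -0.036], 0.585], [[-0.953, 0.111, -0.037], 0.584]]
[[[-0.945, 0.17, -0.036], 0.585], [[-0.932, 0.227, -0.037], 0.585], [[-0.917, 0.284, -0.036], 0.585], [[-0.897, 0.339, -0.037], 0.584], [[-0.876, 0.394, -0.036], 0.585], [[-0.849, 0.446, -0.037], 0.585], [[-0.82, 0.498, -0.036], 0.584], [[-0.789, 0.547, -0.037], 0.585]]
[[[-0.754, 0.594, -0.036], 0.585], [[-0.715, 0.639, -0.037], 0.585], [[-0.676, 0.681, -0.037], 0.584], [[-0.632, 0.722, -0.036], 0.585], [[-0.587, 0.759, -0.037], 0.585], [[-0.54, 0.794, -0.036], 0.584]]
```

>>> {"name": "servo_tool", "arguments": {"targets": [[[-0.67,-0.69,-0.1],0.58],[[-0.71,-0.65,-0.1],0.58],[[-0.75,-0.6,-0.1],0.59],[[-0.78,-0.56,-0.1],0.58],[[-0.81,-0.51,-0.1],0.59],[[-0.84,-0.46,-0.1],0.58],[[-0.87,-0.4,-0.1],0.59],[[-0.89,-0.35,-0.1],0.58]]}}

```text
clock: 1.7
tcp_pos: [0.2494, 0.4661, 0.2428]
ee_rot: [0.0, 0.355, 0.935, 0.0]
contact_force: [-0.4, -0.7, 0.1]
finger_gap: 0.0869
```

>>> {"name": "servo_tool", "arguments": {"targets": [[[-0.91,-0.3,-0.1],0.58],[[-0.93,-0.24,-0.1],0.59],[[-0.94,-0.18,-0.1],0.58],[[-0.95,-0.12,0],0.59],[[-0.96,-0.06,0],0.58],[[-0.96,-0.01,0],0.59],[[-0.96,0.05,0],0.58],[[-0.95,0.11,0],0.59]]}}

```text
clock: 2.5
tcp_pos: [0.3474, 0.3001, 0.25]
ee_rot: [-0.0, 0.572, 0.82, 0.0]
contact_force: [-0.4, 0.3, -0.6]
finger_gap: 0.0873
```

>>> {"name": "servo_tool", "arguments": {"targets": [[[-0.94,0.17,0],0.58],[[-0.93,0.23,0],0.59],[[-0.92,0.28,0],0.58],[[-0.9,0.34,0],0.59],[[-0.88,0.39,0],0.58],[[-0.85,0.45,0],0.59],[[-0.82,0.5,0],0.58],[[-0.79,0.55,0],0.59]]}}

```text
clock: 3.3
tcp_pos: [0.4454, 0.1349, 0.2501]
ee_rot: [0.0, 0.754, 0.657, 0.0]
contact_force: [-0.6, -0.3, 0.5]
finger_gap: 0.0869
```

>>> {"name": "servo_tool", "arguments": {"targets": [[[-0.75,0.59,0],0.58],[[-0.72,0.64,0],0.59],[[-0.68,0.68,0],0.58],[[-0.63,0.72,0],0.59],[[-0.59,0.76,0],0.58],[[-0.54,0.79,0],0.59],[[0,0,0],0],[[0,0,0],0]]}}

```text
clock: 4.1
tcp_pos: [0.5178, 0.0119, 0.2498]
ee_rot: [-0.0, 0.861, 0.509, -0.0]
contact_force: [0.1, 0.1, 0.1]
finger_gap: 0.0872
```

```bash
python3 - <<'E'
from h import *
s=env.sense(); im=snap('wrist','w1.png'); print(s['clock'],s['tcp_pos'].round(4),np.degrees(yawx(s)).round(2),s['joint_pos'].round(2),s['contact_force'].round(2))
for d in env.spot_point('wrist','nut_top')[:3]: print(d['point'],d['confidence'],atz('wrist',d['point'],.13,s))
c=proj('wrist',[.532,.039,.13],s); print(c)
# rectified top views at z=.13 and z=.121
def rect(z,f):
    o=np.array([.532,.039]); n=100; L=.06
    w=[[o[0]+L/2*a,o[1]+L/2*b] for a,b in[(1,1),(1,-1),(-1,-1),(-1,1)]]
    src=np.float32([proj('wrist',[x,y,z],s) for x,y in w]); dst=np.float32([[0,0],[560,0],[560,560],[0,560]])
    cv2.imwrite(f,cv2.warpPerspective(im,cv2.getPerspectiveTransform(src,dst),(560,560),flags=cv2.INTER_CUBIC))
rect(.13,'pics/r130.png');rect(.121,'pics/r121.png')
E
```

```text
4.1 [0.5178 0.0119 0.2498] 61.17 [-0.66  0.01  0.6   1.75 -0.01  1.38 -0.56] [0.11 0.08 0.07]
[254.4, 162.8] 0.59 [0.53046039 0.03374355 0.13      ]
[253.27299798 157.70521383]
```

View pics/w1.png

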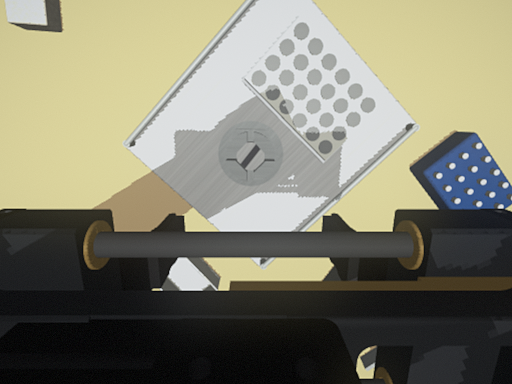

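View pics/r130.png

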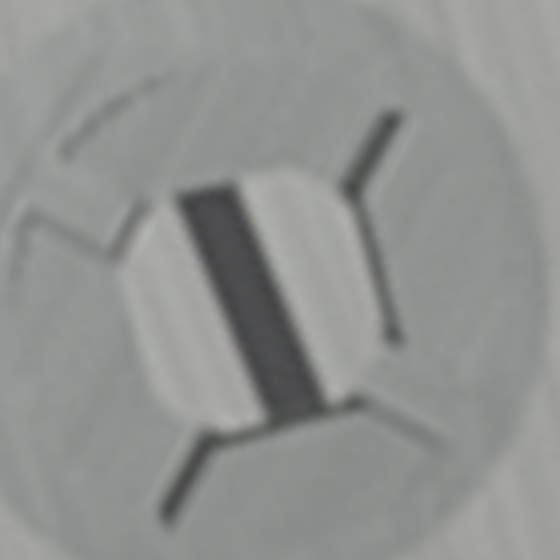

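The wrist view shows the nut at (250,155), with the cross slot dark in the spindle at about 21.6° in world. The visible nut pair lies near 60°. I'll move closer to get exact numbers.

>>> {"name": "servo_tool", "arguments": {"targets": [[[-0.1,0,0.8],0],[[-0.1,0,1],0],[[0,0,1],0],[[0,0,0],0],[[0,0,0],0]]}}

```text
clock: 4.7
tcp_pos: [0.515, 0.0091, 0.1804]
ee_rot: [-0.0, 0.86, 0.51, -0.0]
contact_force: [-0.5, -0.6, 0.5]
finger_gap: 0.0873
```

```bash
cat >> h.py <<'E'
def rect(im,s,z,o,L=.07,N=590):
    w=[[o[0]+L/2*a,o[1]+L/2*b] for a,b in[(1,1),(1,-1),(-1,-1),(-1,1)]]
    src=np.float32([proj('wrist',[x,y,z],s) for x,y in w]); dst=np.float32([[0,0],[N,0],[N,N],[0,N]])
    return cv2.warpPerspective(im,cv2.getPerspectiveTransform(src,dst),(N,N),flags=cv2.INTER_CUBIC)
E
python3 - <<'E'
from h import *
import pickle
s=env.sense(); im=snap('wrist','w2.png'); print(s['clock'],s['tcp_pos'].round(4),np.degrees(yawx(s)).round(2))
pickle.dump((s,im),open('w2.pkl','wb'))
for d in env.spot_point('wrist','nut_top')[:3]: print(d['point'],d['confidence'],atz('wrist',d['point'],.13,s))
r=rect(im,s,.13,[.532,.039]); g=cv2.createCLAHE(4,(4,4)).apply(cv2.cvtColor(r,cv2.COLOR_BGR2GRAY)); cv2.imwrite('pics/r130b.png',g)
E
```

```text
4.7 [0.515  0.0091 0.1804] 61.39
[253.2, 168.6] 0.94 [0.52898668 0.03627795 0.13      ]
```

View pics/w2.png

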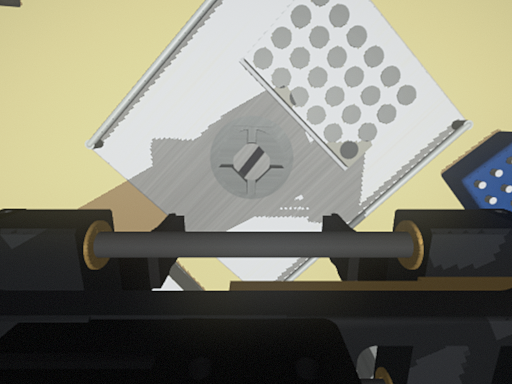

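View pics/r130b.png

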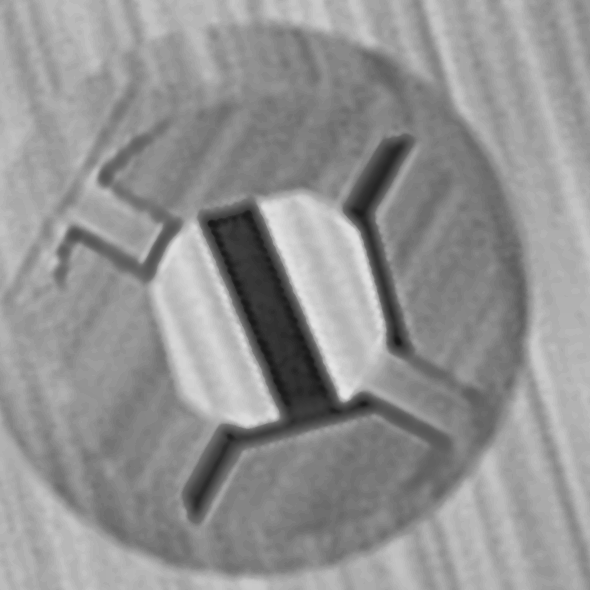

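The close view shows the nut pair at about 60.8° in world and the cross slot at about 21.5°, so the turn is about 39° clockwise. The nut centre is about (0.530, 0.041). Next is the key.

```bash
python3 - <<'E'
from h import *
s=env.sense(); a=yawx(s)
a1=np.radians(27.8); k=np.array([.527,-.2535]); p1=k-.04*np.array([np.cos(a1),np.sin(a1)])
plan(s['tcp_pos'],a,[p1[0],p1[1],.18],a1,12)
E
```

```text
max 0.861 end [ 0.4916 -0.2722  0.18  ] 27.8
[[[-0.861, 0.378, 0.005], 0.466], [[-0.842, 0.419, 0.005], 0.466], [[-0.82, 0.46, 0.006], 0.466], [[-0.797, 0.499, 0.005], 0.466], [[-0.771, 0.537, 0.005], 0.466], [[-0.744, 0.575, 0.005], 0.466], [[-0.716, 0.61, 0.006], 0.466], [[-0.685, 0.644, 0.005], 0.466]]
[[[-0.652, 0.677, 0.005], 0.466], [[-0.619, 0.708, 0.005], 0.466], [[-0.583, 0.737, 0.006], 0.466], [[-0.547, 0.765, 0.005], 0.466]]
```

>>> {"name": "servo_tool", "arguments": {"targets": [[[-0.86,0.38,0],0.47],[[-0.84,0.42,0],0.46],[[-0.82,0.46,0],0.47],[[-0.8,0.5,0],0.46],[[-0.77,0.54,0],0.47],[[-0.74,0.58,0],0.46],[[-0.72,0.61,0],0.47],[[-0.68,0.64,0],0.46]]}}

```text
clock: 5.6
tcp_pos: [0.4987, -0.1811, 0.1801]
ee_rot: [0.0, 0.943, 0.332, 0.0]
contact_force: [0.7, 0.7, -0.5]
finger_gap: 0.0869
```

>>> {"name": "servo_tool", "arguments": {"targets": [[[-0.65,0.68,0],0.47],[[-0.62,0.71,0],0.46],[[-0.58,0.74,0],0.47],[[-0.55,0.76,0],0.47],[[0,0,0],0],[[0,0,0],0]]}}

```text
clock: 6.2
tcp_pos: [0.4905, -0.2735, 0.1798]
ee_rot: [-0.0, 0.971, 0.239, -0.0]
contact_force: [0.4, 0.2, 0.2]
finger_gap: 0.0871
```

```bash
python3 - <<'E'
from h import *
import pickle
s=env.sense(); im=snap('wrist','w3.png'); print(s['clock'],s['tcp_pos'].round(4),np.degrees(yawx(s)).round(2))
pickle.dump((s,im),open('w3.pkl','wb'))
for d in env.spot_point('wrist','key_center')[:3]: print(d['point'],d['confidence'],atz('wrist',d['point'],.075,s))
for d in env.spot_point('wrist','holder')[:3]: print(d['point'],d['confidence'],atz('wrist',d['point'],.0,s))
r=rect(im,s,.048,[.527,-.2535],.12); cv2.imwrite('pics/k48.png',r)
E
```

```text
6.2 [ 0.4905 -0.2735  0.1798] 27.66
[250.3, 145.7] 0.92 [ 0.52761711 -0.25021197  0.075     ]
[379.8, 176.6] 0.62 [ 0.5608616  -0.37985033  0.075     ]
[199.0, 252.2] 0.56 [ 0.40087822 -0.25378329  0.075     ]
[250.3, 141.1] 0.69 [ 0.52691207 -0.24976668  0.        ]
```

View pics/w3.png

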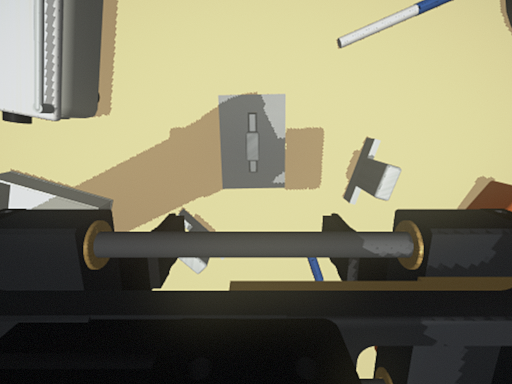

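View pics/k48.png

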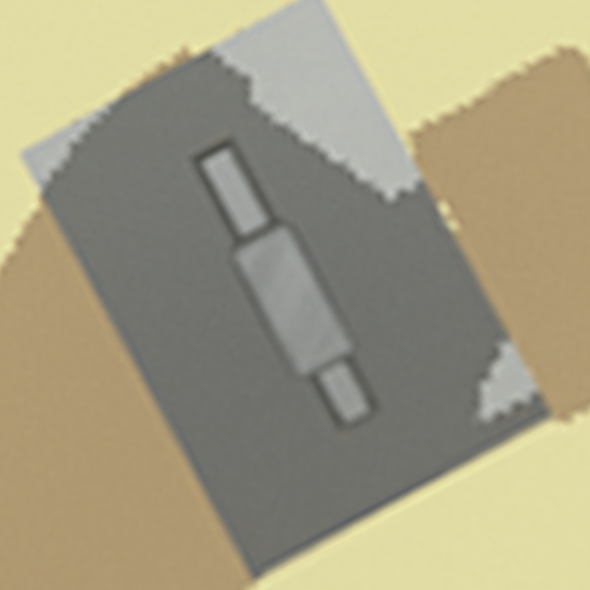

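```bash
python3 - <<'E'
from h import *
s=env.sense(); a=yawx(s); a1=np.radians(28.6)
plan(s['tcp_pos'],a,[.528,-.251,.12],a1,4)
E
```

```text
max 0.599 end [ 0.528 -0.251  0.12 ] 28.6
[[[0.421, -0.01, 0.598], -0.03], [[0.421, -0.009, 0.599], -0.031], [[0.42, -0.007, 0.598], -0.03], [[0.421, -0.006, 0.598], -0.031]]
```

>>> {"name": "servo_tool", "arguments": {"targets": [[[0.42,-0.01,0.6],-0.04],[[0.42,-0.01,0.6],-0.04],[[0.42,-0.01,0.6],-0.04],[[0.42,0,0.6],-0.04],[[0,0,0.8],0],[[0,0,0.8],0],[[0,0,0.88],0],[[0,0,0],0]], "fingers": 40}}

```text
clock: 7.15
tcp_pos: [0.5258, -0.2498, 0.0552]
ee_rot: [-0.002, 0.968, 0.249, -0.002]
contact_force: [-0.4, 0.5, 1.7]
finger_gap: 0.0411
```

>>> {"name": "servo_tool", "arguments": {"targets": [[[0,0,0],0],[[0,0,0],0],[[0,0,0],0],[[0,0,0],0],[[0,0,0],0]], "fingers": 5, "newtons": 4}}

```text
clock: 7.65
tcp_pos: [0.5281, -0.2525, 0.0588]
ee_rot: [0.0, 0.969, 0.248, 0.001]
contact_force: [0.5, 0.5, 2.9]
finger_gap: 0.0123
```

```bash
python3 - <<'E'
from h import *
s=env.sense(); im=snap('wrist','w4.png'); print(s['clock'],s['tcp_pos'].round(4),np.degrees(yawx(s)).round(2),s['finger_gap'],s['contact_force'],s['moment'])
M=R.from_quat(s['ee_rot'][[1,2,3,0]]).as_matrix(); print('tool F',M.T@s['contact_force'])
snap('scene','s4.png')
E
```

```text
7.65 [ 0.5281 -0.2525  0.0588] 28.73 0.012347774926999497 [0.49898982 0.47524881 2.90177527] [-0.06717432  0.12787795 -0.01102527]
tool F [ 0.66949812 -0.17442107 -2.90112074]
```

View pics/w4.png

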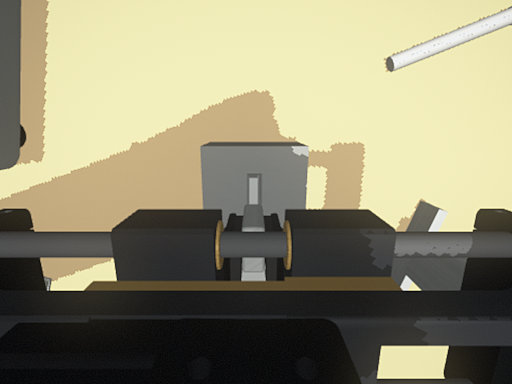

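>>> {"name": "servo_tool", "arguments": {"targets": [[[0,0,0],0],[[0,0,0],0],[[0,0,-0.4],0],[[0,0,-0.8],0],[[0,0,-1],0],[[0,0,-1],0],[[0,0,-1],0],[[0,0,-1],0]], "fingers": 5, "newtons": 40}}

```text
clock: 8.55
tcp_pos: [0.5267, -0.2519, 0.1889]
ee_rot: [-0.001, 0.969, 0.248, -0.001]
contact_force: [0.6, 0.5, -1.2]
finger_gap: 0.0117
```

```bash
python3 - <<'E'
from h import *
import pickle
s=env.sense(); im=snap('wrist','w5.png'); print(s['clock'],s['tcp_pos'].round(4),np.degrees(yawx(s)).round(2),s['finger_gap'],s['contact_force'],s['moment'])
s3,im3=pickle.load(open('w3.pkl','rb'))
print('key pred px in w3 (blade top mid, ends)',[proj('wrist',[.5281+d*np.cos(.499),-.2525+d*np.sin(.499),.048],s3).round(1) for d in(-.03,0,.03)])
g=cv2.cvtColor(im3,cv2.COLOR_BGR2GRAY)
for r in (118,122,126,140,150,155,165,168): print(r,g[r,240:266].tolist())
E
```

```text
8.55 [ 0.5267 -0.2519  0.1889] 28.71 0.011744545672490206 [ 0.61920461  0.49741245 -1.21616284] [-0.06309274  0.11600504  0.04355505]
key pred px in w3 (blade top mid, ends) [array([253.1, 171.8]), array([252.6, 144.3]), array([252.2, 115.3])]
118 [117, 116, 117, 117, 118, 118, 119, 108, 86, 129, 163, 163, 163, 165, 153, 114, 93, 113, 119, 118, 118, 119, 118, 119, 120, 117]
122 [115, 115, 116, 117, 115, 116, 119, 108, 88, 126, 161, 161, 161, 163, 156, 119, 91, 109, 120, 117, 118, 118, 118, 117, 118, 118]
126 [115, 116, 116, 116, 117, 116, 118, 107, 87, 120, 156, 161, 161, 163, 156, 118, 88, 109, 120, 118, 117, 117, 119, 118, 118, 116]
140 [115, 114, 114, 113, 116, 102, 107, 134, 141, 142, 145, 148, 151, 153, 156, 156, 158, 148, 116, 104, 116, 115, 115, 116, 116, 114]
150 [113, 113, 112, 113, 113, 105, 112, 138, 149, 151, 148, 148, 147, 146, 146, 145, 147, 142, 116, 105, 114, 114, 114, 114, 113, 114]
155 [111, 113, 112, 112, 113, 105, 110, 129, 142, 145, 147, 147, 148, 147, 144, 143, 145, 140, 122, 106, 113, 113, 113, 114, 112, 113]
165 [110, 112, 113, 112, 112, 111, 111, 115, 104, 88, 123, 152, 151, 151, 154, 136, 99, 96, 111, 113, 112, 112, 112, 113, 114, 112]
168 [112, 111, 113, 113, 112, 111, 112, 115, 107, 88, 120, 149, 151, 150, 154, 138, 102, 97, 110, 112, 113, 112, 113, 112, 114, 112]
```

View pics/w5.png

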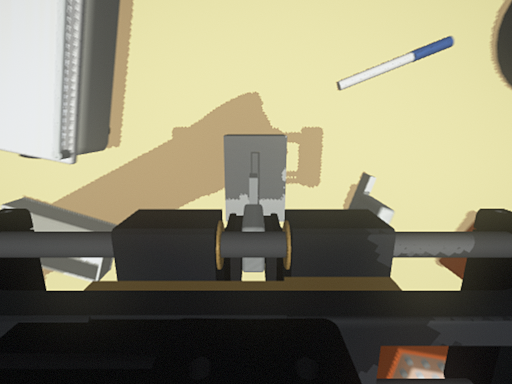

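Key lifted and held at gap 11.7 mm. In w3 the camera's lateral bias against the real grasp was only about 0.2 mm, so I'll refine the nut fit with a model overlay on w2.

```bash
python3 - <<'E'
from h import *
import pickle
s,im=pickle.load(open('w2.pkl','rb'))
F=8
x0,y0=205,115;W,H=90,80-5
big=cv2.resize(im[y0:y0+H,x0:x0+W],None,fx=F,fy=F,interpolation=cv2.INTER_CUBIC)
big=cv2.convertScaleAbs(big,alpha=1.6,beta=-60)
c=np.array([.5299,.0411]);
def L(a,b,z,col,ang):
    ca,sa=np.cos(ang),np.sin(ang)
    P=[proj('wrist',[c[0]+ca*u-sa*v,c[1]+sa*u+ca*v,z],s) for u,v in(a,b)]
    P=[tuple(int(round(v)) for v in ((p-[x0,y0]+.5)*F)) for p in P]; cv2.line(big,P[0],P[1],col,1)
an=np.radians(60.8)
for q in range(4):
    for v in(-.0035,.0035): L((.016,v),(.026,v),.13,(0,0,255),an+q*np.pi/2)
sl=np.radians(21.5)
for v in(-.0035,.0035): L((-.0146,v),(.0146,v),.121,(0,255,0),sl)
cv2.imwrite('pics/ov.png',big)
E
```

```text
(no output)
```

View pics/ov.png

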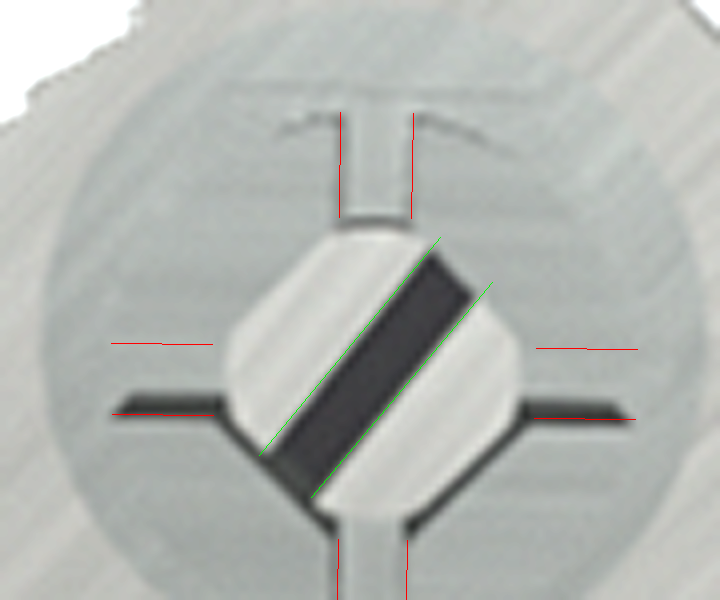

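```bash
python3 - <<'E'
from h import *
s=env.sense(); print(s['tcp_pos'],np.degrees(yawx(s)))
plan(s['tcp_pos'],yawx(s),[.5299,.0411,.185],np.radians(60.8),13)
E
```

```text
[ 0.52888343 -0.25315981  0.19319542] 28.70526593460089
max 0.793 end [0.5299 0.0411 0.185 ] 60.8
[[[0.438, -0.793, 0.025], -0.411], [[0.471, -0.773, 0.025], -0.412], [[0.504, -0.752, 0.026], -0.411], [[0.536, -0.729, 0.025], -0.412], [[0.567, -0.706, 0.025], -0.411], [[0.597, -0.681, 0.025], -0.412], [[0.626, -0.654, 0.026], -0.411], [[0.653, -0.627, 0.025], -0.412]]
[[[0.68, -0.598, 0.025], -0.411], [[0.705, -0.569, 0.025], -0.412], [[0.729, -0.537, 0.025], -0.411], [[0.751, -0.506, 0.026], -0.412], [[0.772, -0.472, 0.025], -0.411]]
```

>>> {"name": "servo_tool", "arguments": {"targets": [[[0.44,-0.79,0],-0.41],[[0.47,-0.77,0],-0.41],[[0.5,-0.75,0],-0.41],[[0.54,-0.73,0],-0.41],[[0.57,-0.71,0],-0.41],[[0.6,-0.68,0],-0.41],[[0.63,-0.65,0],-0.41],[[0.65,-0.63,0],-0.41]]}}

```text
clock: 9.4
tcp_pos: [0.5282, -0.0696, 0.188]
ee_rot: [-0.0, 0.911, 0.411, -0.0]
contact_force: [0.5, -1.0, -1.5]
finger_gap: 0.0115
```

>>> {"name": "servo_tool", "arguments": {"targets": [[[0.68,-0.6,0],-0.41],[[0.7,-0.57,0],-0.41],[[0.73,-0.54,0],-0.41],[[0.75,-0.5,0],-0.42],[[0.77,-0.47,0],-0.42],[[0,0,0],0],[[0,0,0],0],[[0,0,0],0]]}}

```text
clock: 10.2
tcp_pos: [0.5289, 0.0408, 0.188]
ee_rot: [0.0, 0.863, 0.506, -0.0]
contact_force: [0.0, -0.3, -2.1]
finger_gap: 0.012
```

```bash
cat > st.py <<'E'
from h import *
def st():
    s=env.sense(); M=R.from_quat(s['ee_rot'][[1,2,3,0]]).as_matrix()
    d=s['tcp_pos'][:2]-[.5299,.0411]; a=yawx(s)
    print('t',round(s['clock'],2),'tcp',s['tcp_pos'].round(4),'yaw',np.degrees(a).round(2),'off tool x,y mm',(1000*np.array([d@[np.cos(a),np.sin(a)],d@[np.sin(a),-np.cos(a)]])).round(2),'Ftool',(M.T@s['contact_force']).round(2),'Mtool',(M.T@s['moment']).round(3),'foot',(s['tcp_pos'][2]-.0288).round(4),'gap',s['finger_gap'].round(4))
    return s
if __name__=='__main__': st()
E
python3 - <<'E'
from st import *
s=st(); snap('wrist','w6.png')
for i in range(4): st(); env.get_image('top')
st()
E
```

```text
Traceback (most recent call last):
  File "st.py", line 5, in st
    print('t',round(s['clock'],2),'tcp',s['tcp_pos'].round(4),'yaw',np.degrees(a).round(2),'off tool x,y mm',(1000*np.array([d@[np.cos(a),np.sin(a)],d@[np.sin(a),-np.cos(a)]])).round(2),'Ftool',(M.T@s['contact_force']).round(2),'Mtool',(M.T@s['moment']).round(3),'foot',(s['tcp_pos'][2]-.0288).round(4),'gap',s['finger_gap'].round(4))
                                                                                                                                                                                                                                                                                                                     ^^^^^^^^^^^^^^^^^^^^^
AttributeError: 'float' object has no attribute 'round'
```

```bash
sed -i "s/s\['finger_gap'\].round(4)/round(s['finger_gap'],4)/" st.py
python3 - <<'E'
from st import *
s=st(); snap('wrist','w6.png')
for i in range(2): st(); env.get_image('top')
st()
E
```

```text
t 10.2 tcp [0.5289 0.0408 0.188 ] yaw 60.75 off tool x,y mm [-0.74 -0.68] Ftool [-0.27  0.16  2.12] Mtool [ 0.008 -0.174  0.001] foot 0.1592 gap 0.012
t 10.25 tcp [0.529  0.0406 0.1881] yaw 60.72 off tool x,y mm [-0.86 -0.59] Ftool [-0.41 -0.26  0.93] Mtool [-0.037 -0.118 -0.033] foot 0.1593 gap 0.0122
t 10.3 tcp [0.529  0.0407 0.1881] yaw 60.72 off tool x,y mm [-0.85 -0.6 ] Ftool [0.01 0.47 1.06] Mtool [ 0.013 -0.137  0.019] foot 0.1593 gap 0.0118
t 10.35 tcp [0.529  0.0407 0.1881] yaw 60.72 off tool x,y mm [-0.77 -0.64] Ftool [ 0.38 -0.4   1.04] Mtool [-0.009 -0.202  0.002] foot 0.1593 gap 0.0118
```

View pics/w6.png

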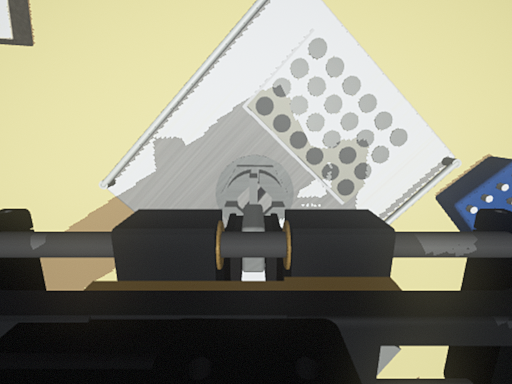

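Wrist view: the blade end lines up over the upper nut slot near (254,170). I'll correct the 0.6 mm sideways error and descend gently.

>>> {"name": "servo_tool", "arguments": {"targets": [[[0.03,0.02,0.4],0],[[0,0,0.4],0],[[0,0,0.2],0],[[0,0,0],0]]}}

```text
clock: 10.75
tcp_pos: [0.5287, 0.042, 0.1616]
ee_rot: [-0.0, 0.862, 0.506, -0.001]
contact_force: [0.4, -0.8, -1.8]
finger_gap: 0.0116
```

```bash
python3 - <<'E'
from st import *
s=st(); snap('wrist','w7.png'); cv2.imwrite('pics/w7c.png',cv2.resize(cv2.imread('pics/w7.png')[130:230,190:320],None,fx=6,fy=6,interpolation=2)); st()
E
```

```text
t 10.75 tcp [0.5287 0.042  0.1616] yaw 60.82 off tool x,y mm [ 0.24 -1.51] Ftool [-0.49  0.76  1.81] Mtool [ 0.042 -0.116  0.029] foot 0.1328 gap 0.0116
t 10.8 tcp [0.5292 0.0421 0.1623] yaw 60.82 off tool x,y mm [ 0.53 -1.12] Ftool [-0.83 -1.12  0.52] Mtool [-0.014 -0.132  0.042] foot 0.1335 gap 0.0119
```

View pics/w7c.png

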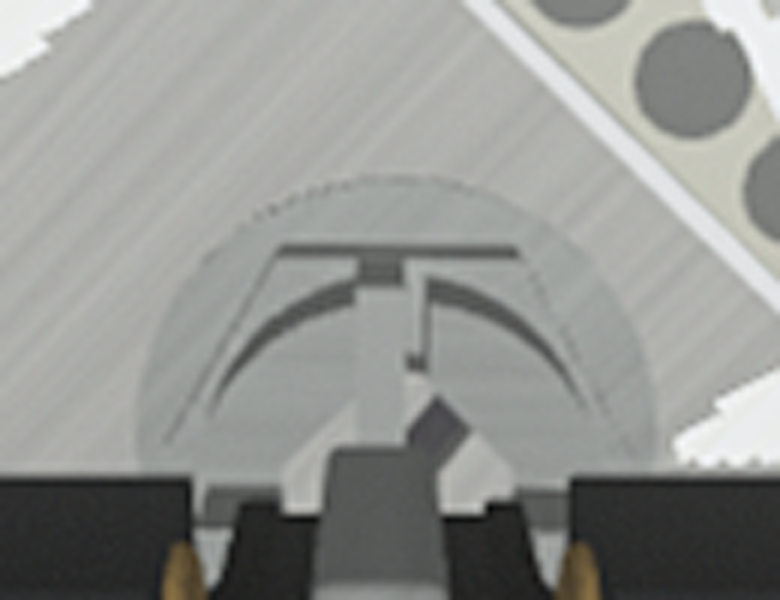

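>>> {"name": "servo_tool", "arguments": {"targets": [[[0,0,0],0],[[0,0,0],0]]}}

```text
clock: 11.0
tcp_pos: [0.53, 0.0423, 0.1634]
ee_rot: [0.0, 0.862, 0.506, 0.0]
contact_force: [0.6, 0.3, -2.8]
finger_gap: 0.0118
```

```bash
python3 st.py
```

```text
t 11.0 tcp [0.53   0.0423 0.1634] yaw 60.83 off tool x,y mm [ 1.08 -0.51] Ftool [0.55 0.37 2.81] Mtool [ 0.044 -0.195  0.02 ] foot 0.1346 gap 0.0118
```

>>> {"name": "servo_tool", "arguments": {"targets": [[[-0.03,0.02,0.04],0],[[0,0,0],0],[[0,0,0],0],[[0,0,0],0]]}}

```text
clock: 11.4
tcp_pos: [0.5298, 0.0414, 0.1621]
ee_rot: [-0.0, 0.862, 0.506, 0.0]
contact_force: [-0.4, -1.1, -1.0]
finger_gap: 0.0116
```

```bash
python3 - <<'E'
from st import *
s=st(); snap('wrist','w8.png'); cv2.imwrite('pics/w8c.png',cv2.resize(cv2.imread('pics/w8.png')[130:230,190:320],None,fx=6,fy=6,interpolation=2)); st()
E
```

```text
t 11.4 tcp [0.5298 0.0414 0.1621] yaw 60.83 off tool x,y mm [ 0.2  -0.25] Ftool [-1.14  0.22  0.96] Mtool [-0.018 -0.13  -0.009] foot 0.1333 gap 0.0116
t 11.45 tcp [0.5298 0.0414 0.1621] yaw 60.83 off tool x,y mm [ 0.21 -0.25] Ftool [-0.44 -0.52  0.35] Mtool [-0.027 -0.077 -0.009] foot 0.1333 gap 0.0117
```

View pics/w8c.png

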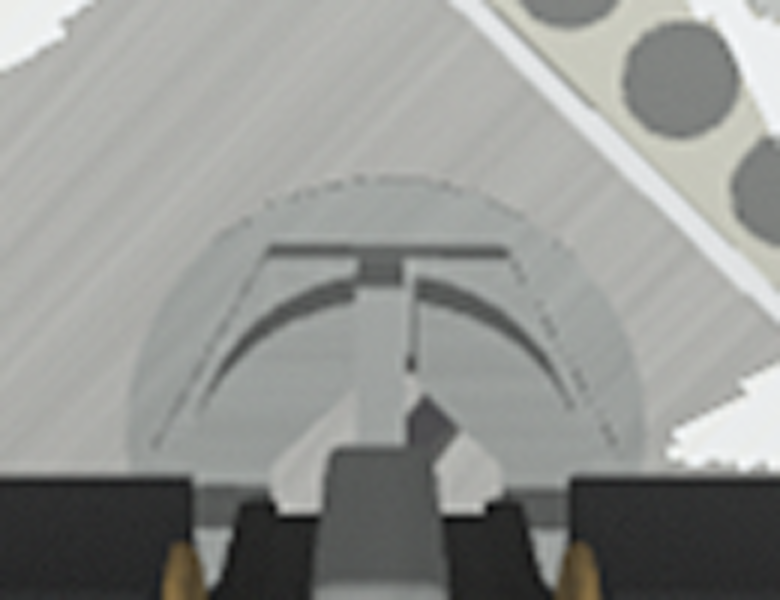

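Blade centre is at crop column 380 and slot centre at about 387, so the blade needs about 0.8 mm in +y. I'll shift and then feel downwards.

>>> {"name": "servo_tool", "arguments": {"targets": [[[0,0.03,0],0],[[0,0,0.06],0],[[0,0,0.06],0],[[0,0,0.06],0],[[0,0,0],0],[[0,0,0],0]]}}

```text
clock: 12.05
tcp_pos: [0.5304, 0.041, 0.1575]
ee_rot: [-0.0, 0.862, 0.506, -0.0]
contact_force: [0.8, 0.4, -1.8]
finger_gap: 0.0116
```

```bash
python3 - <<'E'
from st import *
s=st(); snap('wrist','w9.png'); cv2.imwrite('pics/w9c.png',cv2.resize(cv2.imread('pics/w9.png')[130:230,190:320],None,fx=6,fy=6,interpolation=2)); st()
E
```

```text
t 12.05 tcp [0.5304 0.041  0.1575] yaw 60.83 off tool x,y mm [0.14 0.45] Ftool [0.75 0.5  1.85] Mtool [ 0.015 -0.154  0.001] foot 0.1287 gap 0.0116
t 12.1 tcp [0.5304 0.041  0.1576] yaw 60.83 off tool x,y mm [0.17 0.46] Ftool [-0.63  0.72  1.75] Mtool [ 0.015 -0.097 -0.006] foot 0.1288 gap 0.0116
```

View pics/w9c.png

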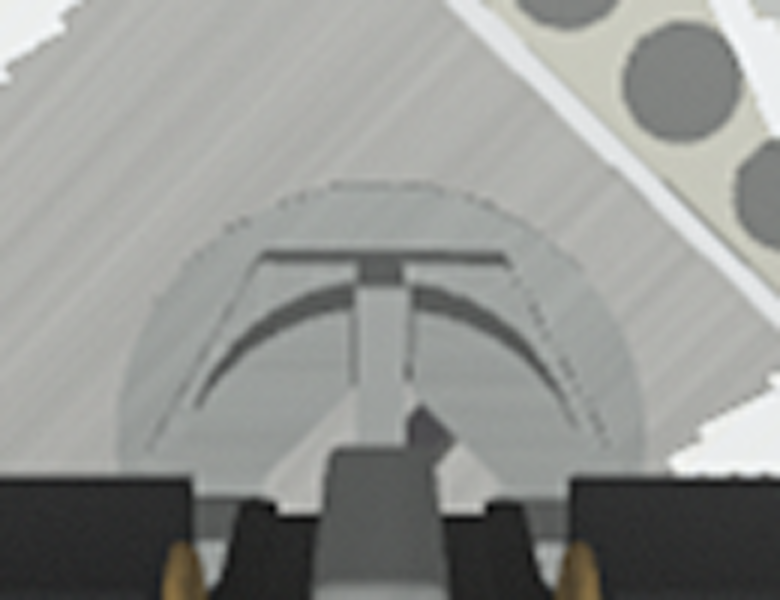

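Now the blade is centred between the slot walls (352 and 411) and shows no contact force. Continuing down.

>>> {"name": "servo_tool", "arguments": {"targets": [[[0,0,0.06],0],[[0,0,0.06],0],[[0,0,0.06],0],[[0,0,0.06],0],[[0,0,0],0]]}}

```text
clock: 12.6
tcp_pos: [0.5302, 0.041, 0.1513]
ee_rot: [-0.0, 0.862, 0.506, -0.0]
contact_force: [0.3, -0.3, -0.5]
finger_gap: 0.0117
```

```bash
python3 st.py
```

```text
t 12.6 tcp [0.5302 0.041  0.1513] yaw 60.82 off tool x,y mm [0.05 0.35] Ftool [-0.09  0.43  0.49] Mtool [-0.02  -0.13  -0.044] foot 0.1225 gap 0.0117
```

>>> {"name": "servo_tool", "arguments": {"targets": [[[0,0,0.03],0],[[0,0,0.03],0],[[0,0,0.02],0],[[0,0,0],0]]}}

```text
clock: 13.0
tcp_pos: [0.5304, 0.041, 0.1497]
ee_rot: [-0.0, 0.862, 0.506, 0.0]
contact_force: [-0.3, -1.2, 0.6]
finger_gap: 0.0117
```

```bash
python3 st.py
```

```text
t 13.0 tcp [0.5304 0.041  0.1497] yaw 60.83 off tool x,y mm [0.18 0.52] Ftool [-1.21  0.27 -0.62] Mtool [ 0.096 -0.233 -0.01 ] foot 0.1209 gap 0.0117
```

Blade rests on the spindle end (foot 0.1209). I'll turn clockwise about 30° first.

>>> {"name": "servo_tool", "arguments": {"targets": [[[0,0,0.02],0.2],[[0,0,0],0.4],[[0,0,0],0.5],[[0,0,0],0.5],[[0,0,0],0.5],[[0,0,0],0.5]]}}

```text
clock: 13.6
tcp_pos: [0.5307, 0.0411, 0.1497]
ee_rot: [-0.0, 0.924, 0.383, 0.0]
contact_force: [-0.7, -0.2, 3.4]
finger_gap: 0.0115
```

```bash
python3 st.py
```

```text
t 13.6 tcp [0.5307 0.0411 0.1497] yaw 45.08 off tool x,y mm [0.53 0.55] Ftool [-0.68 -0.33 -3.44] Mtool [ 0.207 -0.352 -0.076] foot 0.1209 gap 0.0115
```

>>> {"name": "servo_tool", "arguments": {"targets": [[[0,0,0],0.5],[[0,0,0],0.5],[[0,0,0],0.5],[[0,0,0],0.5],[[0,0,0],0.4],[[0,0,0],0]]}}

```text
clock: 14.2
tcp_pos: [0.5307, 0.041, 0.1495]
ee_rot: [-0.0, 0.964, 0.265, 0.0]
contact_force: [-0.3, -0.8, 2.9]
finger_gap: 0.0117
```

```bash
python3 - <<'E'
from st import *
s=st(); snap('wrist','w10.png'); cv2.imwrite('pics/w10c.png',cv2.resize(cv2.imread('pics/w10.png')[130:230,190:320],None,fx=6,fy=6,interpolation=2)); st()
E
```

```text
t 14.2 tcp [0.5307 0.041  0.1495] yaw 30.79 off tool x,y mm [0.68 0.49] Ftool [-0.64  0.54 -2.93] Mtool [ 0.029 -0.334 -0.059] foot 0.1207 gap 0.0117
t 14.25 tcp [0.5307 0.0411 0.1495] yaw 30.85 off tool x,y mm [0.7  0.47] Ftool [-1.5  -0.23 -2.8 ] Mtool [ 0.077 -0.332 -0.024] foot 0.1207 gap 0.012
```

View pics/w10c.png

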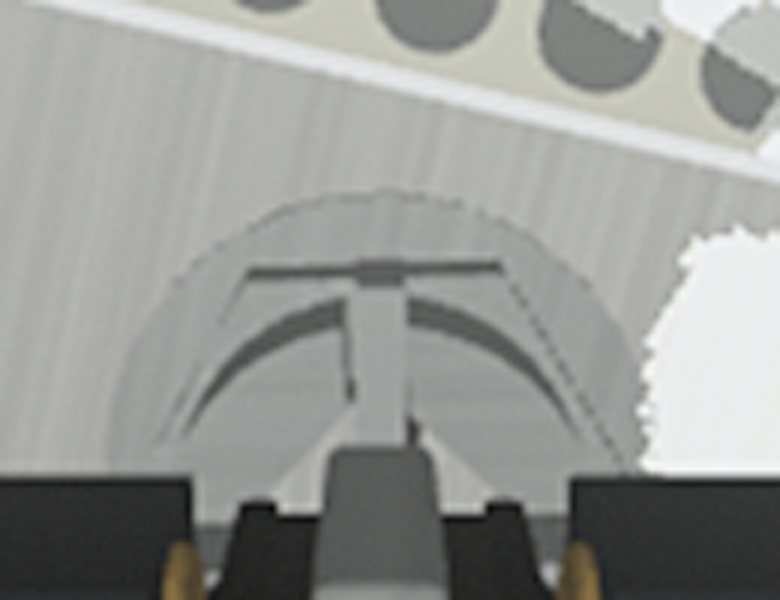

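>>> {"name": "servo_tool", "arguments": {"targets": [[[0,0,0.01],0.2],[[0,0,0.01],0.2],[[0,0,0],0.2],[[0,0,0],0.2],[[0,0,0],0.15]]}}

```text
clock: 14.75
tcp_pos: [0.5307, 0.0411, 0.1484]
ee_rot: [0.0, 0.976, 0.217, 0.0]
contact_force: [1.1, 0.7, 0.3]
finger_gap: 0.0117
```

```bash
python3 st.py
```

```text
t 14.75 tcp [0.5307 0.0411 0.1484] yaw 25.06 off tool x,y mm [0.7  0.36] Ftool [ 1.25 -0.18 -0.27] Mtool [-0.187  0.104 -0.096] foot 0.1196 gap 0.0117
```

>>> {"name": "servo_tool", "arguments": {"targets": [[[0,0,0.04],0.05],[[0,0,0.04],0.05],[[0,0,0],0]]}}

```text
clock: 15.05
tcp_pos: [0.5303, 0.0409, 0.1462]
ee_rot: [0.0, 0.977, 0.212, -0.0]
contact_force: [1.8, -0.6, -1.1]
finger_gap: 0.012
```

```bash
python3 st.py
```

```text
t 15.05 tcp [0.5303 0.0409 0.1462] yaw 24.52 off tool x,y mm [0.29 0.39] Ftool [1.44 1.28 1.11] Mtool [-0.218  0.108 -0.077] foot 0.1174 gap 0.012
```

>>> {"name": "servo_tool", "arguments": {"targets": [[[0,0,0.05],0.1],[[0,0,0.05],0.1],[[0,0,0.05],0.1],[[0,0,0.04],0.05],[[0,0,0],0],[[0,0,0],0]]}}

```text
clock: 15.65
tcp_pos: [0.5302, 0.0408, 0.1415]
ee_rot: [0.0, 0.981, 0.194, -0.0]
contact_force: [1.2, -1.2, -1.4]
finger_gap: 0.0121
```

```bash
python3 st.py
```

```text
t 15.65 tcp [0.5302 0.0408 0.1415] yaw 22.42 off tool x,y mm [0.2  0.38] Ftool [0.67 1.6  1.37] Mtool [-0.333 -0.075 -0.026] foot 0.1127 gap 0.0121
```

Foot is at 0.1127 with almost no force. One more light push will seat it.

>>> {"name": "servo_tool", "arguments": {"targets": [[[0,0,0.03],0],[[0,0,0.03],0],[[0,0,0.03],0],[[0,0,0],0],[[0,0,0],0]]}}

```text
clock: 16.15
tcp_pos: [0.5304, 0.0409, 0.1409]
ee_rot: [-0.0, 0.981, 0.194, -0.0]
contact_force: [-3.5, -1.7, 9.1]
finger_gap: 0.0114
```

```bash
python3 - <<'E'
from st import *
s=st(); snap('wrist','w11.png'); cv2.imwrite('pics/w11c.png',cv2.resize(cv2.imread('pics/w11.png')[130:230,190:320],None,fx=6,fy=6,interpolation=2)); st()
E
```

```text
t 16.15 tcp [0.5304 0.0409 0.1409] yaw 22.42 off tool x,y mm [0.37 0.4 ] Ftool [-3.85  0.28 -9.13] Mtool [-0.082 -1.087 -0.056] foot 0.1121 gap 0.0114
t 16.2 tcp [0.5304 0.0409 0.141 ] yaw 22.42 off tool x,y mm [0.4 0.4] Ftool [-3.76  0.44 -9.7 ] Mtool [-0.102 -1.102 -0.085] foot 0.1122 gap 0.0117
```

View pics/w11c.png

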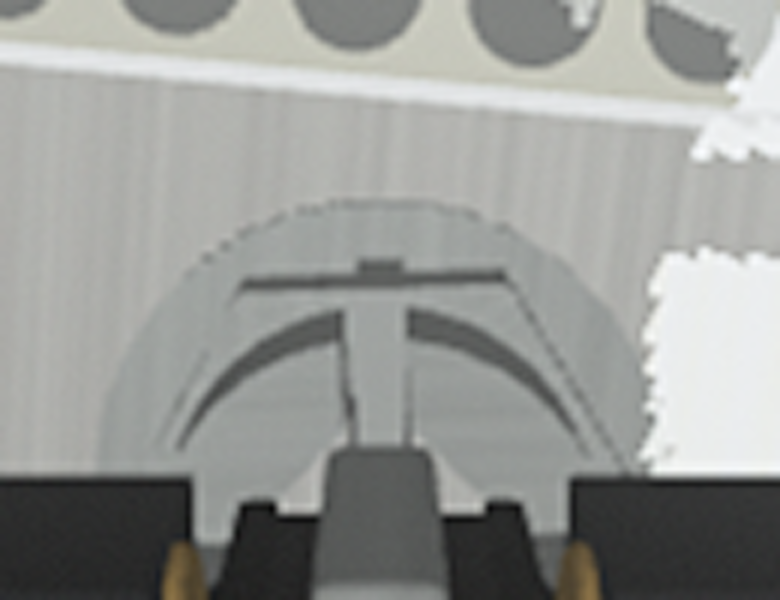

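Fully seated: foot 0.1121, floor reaction about 9 N, blade top flush with the crown. I'll relieve the pressure and let go.

>>> {"name": "servo_tool", "arguments": {"targets": [[[0.01,0,-0.04],0],[[0.01,0,-0.03],0],[[0,0,0],0],[[0,0,0],0]]}}

```text
clock: 16.6
tcp_pos: [0.5304, 0.0409, 0.1411]
ee_rot: [0.0, 0.981, 0.194, -0.001]
contact_force: [-2.7, -2.7, 1.0]
finger_gap: 0.0119
```

```bash
python3 st.py
```

```text
t 16.6 tcp [0.5304 0.0409 0.1411] yaw 22.42 off tool x,y mm [0.38 0.39] Ftool [-3.52  1.48 -0.97] Mtool [-0.345 -0.808 -0.104] foot 0.1123 gap 0.0119
```

>>> {"name": "servo_tool", "arguments": {"targets": [[[0,0,0],0],[[0,0,0],0],[[0,0,0],0],[[0,0,0],0],[[0,0,0],0]], "fingers": 40, "newtons": 5}}

```text
clock: 17.1
tcp_pos: [0.531, 0.0414, 0.1413]
ee_rot: [-0.0, 0.981, 0.195, 0.0]
contact_force: [-1.2, 0.2, -0.7]
finger_gap: 0.038
```

>>> {"name": "servo_tool", "arguments": {"targets": [[[0,0,-0.2],0],[[0,0,-0.5],0],[[0,0,-0.8],0],[[0,0,-0.8],0],[[-0.4,0,-0.8],0],[[-0.8,0,-0.6],0],[[-0.4,0,0],0],[[0,0,0],0]]}}

```text
clock: 17.9
tcp_pos: [0.4934, 0.0255, 0.2344]
ee_rot: [-0.001, 0.981, 0.194, 0.001]
contact_force: [0.3, 1.2, -0.9]
finger_gap: 0.0401
```

>>> {"name": "servo_tool", "arguments": {"targets": [[[0,0,0],0],[[0,0,0],0]]}}

```text
clock: 18.1
tcp_pos: [0.4939, 0.0263, 0.2331]
ee_rot: [0.0, 0.981, 0.195, -0.0]
contact_force: [0.5, -0.0, -0.7]
finger_gap: 0.0401
```

```bash
python3 - <<'E'
from st import *
import pickle
s=st(); im=snap('wrist','w12.png'); cv2.imwrite('pics/w12c.png',cv2.resize(im[90:210,180:330],None,fx=5.2,fy=5,interpolation=2)); 
sc=snap('scene','s12.png'); a=cv2.imread('pics/scene0.png'); cv2.imwrite('pics/s12c.png',np.hstack([cv2.resize(q[110:220,250:400],None,fx=2.6,fy=4) for q in(a,sc)]))
for d in env.spot_point('wrist','key_center')[:2]: print(d['point'],d['confidence'],atz('wrist',d['point'],.157,s))
d0=atz('scene',(0,0),0)
s2,im2=pickle.load(open('w2.pkl','rb'))
E
```

```text
t 18.1 tcp [0.4939 0.0263 0.2331] yaw 22.45 off tool x,y mm [-38.95  -0.08] Ftool [0.45 0.2  0.67] Mtool [-0.054 -0.143 -0.039] foot 0.2043 gap 0.0401
```

View pics/w12c.png

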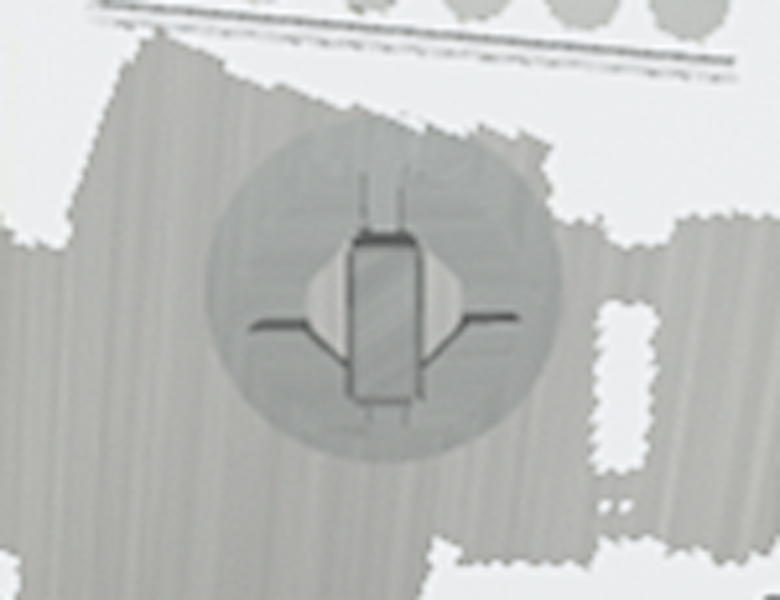

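View pics/s12c.png

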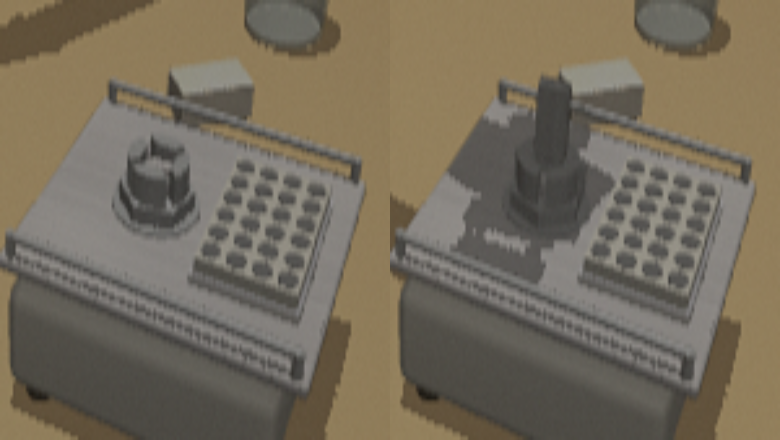

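The wrist crop shows the key standing upright in the nut and spindle (tab at (385,320)), with its blade flush in the slot. The scene view shows the plate where it was.

```bash
python3 -c "
from cell import env
print(env.close_job())"
```

```text
the job is handed in; nothing more can be done
None
```

The nut is locked. The key stands fully home through the nut and the cross slot, and I've let go and handed the job in (robot clock about 18 s of the 61 s allowed).

- **Key:** I took the key that stood in the grey holder, the smallest of the three look-alikes. It went into the nut's slot pair at about 61° and rested on the spindle end as expected.
- **Turn:** I turned the key about 38° clockwise only, until the blade began to sink into the cross slot at about 25°. I then pressed it home and stopped at 22.4°. The camera put the cross slot at about 21.5°.
- **Fit:** The key's foot ended at 112.1 mm above the bench, against 112 mm for fully home. The highest reading I saw was about 10 N, in the final press. Between readings the force was not watched.
- **Last checks:** The wrist view shows the blade down in the slot and the key upright. In the before and after scene views the plate looks unmoved. The gripper was clear of everything.
- **One check failed:** The trained network did not report the key in the last wrist picture, so I judged the final seating by picture, height and feel.
- **Disagreement:** Before insertion, my measured nut centre was about 0.5 to 0.8 mm off sideways. I corrected it from a close-up view.

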